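# Set the sliding bar rest in its locating notches

### The job

With a fingertip, push the wooden rest board along its two rails, away from the robot, until it drops into the locating notches and lies flat on the rails. Then push the keeper's upright pin round with a fingertip until the keeper lies square across the board's edge against its stop. Only push: do not grasp or lift anything, leave the hammer, tin and punch alone, and finish clear of everything.

Things in the scene. Friction and masses are not known exactly. Their poses are not given: they have to be found in the camera images.
- stand: Fixed steel stand, base plate 360 x 250 x 8 mm; origin at the centre of its underside on the bench, x along the rails in the sliding direction (away from the robot), y left, z up. Two rails 30 mm wide, full length, centred at y = +-62 mm, tops at z = 32 mm; clear channel 94 mm wide between them, floor at z = 8 mm. Guide strips outside the rails, inner faces y = +-77 mm, tops z = 50 mm.
- seat (a point): Where the board's origin lies when seated: 50 mm ahead of the stand's origin, on the rail-top level (z = 32 mm). Each rail has two notches 14 mm deep for the board's feet: a rear one 20 mm long centred 50 mm behind this point and a front one 40 mm long centred 40 mm ahead of it (2 mm play either way).
- board: Loose wooden plank 120 mm (x) by 150 mm (y), 18 mm thick, about 0.45 kg; origin at the centre of its underside, axes as the stand's. Rides on 10 mm high feet (rear 16 mm long, front 36 mm long) with its origin at z = 42 mm; when they drop into the notches it falls 10 mm to z = 32 mm, its top level with the guide strips. Starts 60 to 110 mm behind the seat; sliding friction about 1 to 5 N.
- board_rear (a point): Middle of the plank's rear (robot-side) edge, half-way up its 18 mm thickness, 60 mm behind the board's origin; can be pushed from the channel. A forked steel bar rest, 60 mm wide (y), 20 mm deep and about 43 mm high, is fixed on top of the board, centred 35 mm ahead of the origin.
- keeper (a joint): Angle of the keeper, a flat steel bar 20 mm wide, 66 mm long from its pivot, underside 53 mm and top 61 mm above the bench. 0: it points along -x of the stand, clear of the board; it grows as the bar swings clockwise seen from above, over the dropped board (an undropped board blocks it), to its stop at 1.57, pointing along +y. Stiff pivot, about 1 N at the pin; stays where left. Starts at 0 to 0.2.
- keeper_pivot (a point): Axis of the keeper on top of its post, at the right (-y) of the stand: x = +25 mm, y = -102 mm in the stand's frame, 61 mm above the bench.
- keeper_pin (a point): Centre (half-way up) of the round upright steel pin on the keeper, 12 mm in diameter and 30 mm high (61 to 91 mm above the bench), 55 mm from the keeper's pivot.
- hammer: Bystander: hammer lying left of the stand, 260 mm long; leave alone.
- tin: Bystander: closed tin 66 mm across, 85 mm high, right of the stand; origin at the centre of its underside; leave alone.
- punch: Bystander: steel punch standing on its base left of the stand, 28 mm across, 95 mm high; origin at the centre of its underside; leave alone.
Things that resemble listed ones, but are neither listed nor needed, are in the scene too. There is more than one size of the board; the one meant has the size given above.

How it is judged:
By the outcome, as a careful person would: the job done as asked, in the order asked, and still so for the second after the job is handed in, with the robot touching nothing.
It also fails if it takes over 51 s, if anything falls off the work surface, if the arm or the gripper's body presses on something with over 40 N, if the wrist force passes 120 N, or if a joint passes its speed limit or range.

### The arm

A 6-joint arm with a two-finger parallel gripper is mounted at the origin on the work surface. World frame = base frame: x ahead of the robot, y to its left, z up, the work surface at z = 0. Lengths are in m, angles in rad, forces in N, time in s.
With the tool pointing down it reaches from about 0.35 to 0.975 m from the base axis. Payload 4.9 kg.
Tool frame: the origin (TCP) lies on the centre line of the jaws, within the pads' length; the fingertips stand 17 mm ahead of it and the grasp point (between the pads) lies 2 mm behind it (ctrl.tcp_to_tips is the x of the fingertips in the tool frame, in m); x points along the fingers, z is the direction in which the jaws open and shut, and the axes are right-handed (so a half turn about x gives the same grasp; the last joint's range is limited). The gripper opens to 85 mm and grips with 20 to 120 N. Pads are 22 mm wide; open, the fingers measure 114 mm over their backs; the gripper's body (76 mm by 85 mm) begins 54 mm behind the grasp point. The pads swing forward as they close: fully open they stand 13 mm farther back than shut.
Start: joints at [-1.254, 0.053, 1.613, -0, 1.476, -0.119], TCP at [0.264, -0.567, 0.248] pointing down, gripper open.
Joint ranges: [-3.01, 3.01], [-1.01, 2.22], [0.06, 2.58], [-1.02, 4.17], [0.09, 2.62], [-3.14, 3.14]. Speed limits (rad/s): [2.57, 2.57, 3.14, 3.14, 3.14, 3.14].

### API

Orientations are given as a rotation vector (axis times angle).
In Python, from station import ctrl, cams, finder gives the robot as it stands.
- The arm moves only by the tool step_arm, never from a script. Its argument "moves" is a list of rows, each a list of 3 entries, a list of its own where there are three numbers: the shift along the tool's x, y, z in cm, then the turn, a rotation vector about the tool's x, y, z in degrees, then the opening, from 0 (shut) to 1 (fully open). A call has exactly 10 rows; each row is the pose to reach, as a shift and turn from the pose measured when the call began, along the tool's axes at that moment; what a row does not reach only later rows make up. A row lasts 1/12 s, in which the tool goes at most 41.7 mm and 7.16 degrees, less where a joint would pass 70% of its speed; a pose out of reach is approached as far as the arm can. A call with a gripper value outside its range is refused whole. The fingers move at their own pace and stop on an object; "grip_force" is the grip in N (left out, the last holds). Time passes only in rows, so rows that repeat a pose let the fingers close, or fill a call up. It gives the time, the measured TCP pose, the force and the opening at its end, in the units of the state.
- ctrl.get_obs(): the state, without advancing time (a new reading comes with each control period).
- cams.get_image(name): name is "side" or "top" or "wrist"; returns a dict with "pixels" (480x640x3 uint8, blue, green, red), "fx", "fy", "cx", "cy" (pixels), "position" and "attitude" of the camera in the world. Camera axes: x right, y up, looking along -z (the intrinsics and any distortion apply to the point x, -y, -z); pixel columns grow to the right and rows downward; lengths in m; the calibration is good to about 2 mm. A picture is of the moment at which its call begins. There is no depth.
- ctrl.finish_job(): hands the job in, once; it reports no verdict.
Trained networks look in the newest picture that a camera, given by its name, has taken for a name from the list of things; names that differ only in an ending like _2 or _b are one class to them, and where a whole thing is asked for, a point or a joint stands for the part that bears it (a point fixed in the world has none). Each returns a list of dicts, best first, with "conf" (0 to 1); they miss things now and then, are a little off and sometimes report something else, mostly with a low value. They report only what shows in the picture. A call takes as long as a camera call. They do not tell look-alikes from the thing itself.
- finder.find_in(camera, name): "at" ([column, row] in pixels, amid what is visible of it).
- finder.regions_of(camera, name): "region" (480x640 bool, what is visible of it) and "at" ([column, row] in pixels, amid what is visible of it).
- finder.tip_of(camera, name): "at" ([column, row] in pixels: a listed point, or the origin of a listed thing).
The state is a dict: "t": time; "q": joint angles; "dq": joint speeds; "effort": joint torques, N m; "tool_pos": TCP position; "tool_rot": TCP orientation; "contact_force": force on the tool from outside, world axes, zero at the start; "wrist_torque": the same for the moment, N m; "opening": finger opening in m.
Only numpy, scipy, OpenCV 4.12 (cv2) and the standard library are available. Lean on these libraries where they do the work, as an engineer would, in place of code of your own. Each camera call takes 0.05 s, during which the arm holds its last target. There are 200 camera calls.

## Working session

There is one attempt and no reset: what is moved stays moved. The work goes in short steps, Python scripts to look and compute and a tool call to move; the robot and the scene stay as the last step left them, time stands still between calls to the robot, and variables do not carry over. Pictures are saved under pics/ and viewed, on a budget of 10 in all, crops included, one or two more only if the job needs it, and the job is handed in when it is done.

Besides the shell and the picture viewer there is one more tool, called after ">>>" as a command line: name --argument value ..., lists and objects as JSON in quotes. step_arm: Moves the arm, as the interface text tells. Its arguments: {"type":"object","properties":{"moves":{"type":"array"},"grip_force":{"type":"number"}},"required":["moves"]}

```bash
mkdir -p pics; ls
cat > h.py <<'E'
import numpy as np, cv2
from scipy.spatial.transform import Rotation as R
from station import ctrl, cams, finder
def rot(im):
    a=np.array(im["attitude"],float)
    if a.shape==(3,3): return a
    return R.from_rotvec(a).as_matrix() if a.size==3 else R.from_quat(a).as_matrix()
def at_z(im,px,z):
    d=rot(im)@np.array([(px[0]-im["cx"])/im["fx"],-(px[1]-im["cy"])/im["fy"],-1])
    p=np.array(im["position"]); return p+d*(z-p[2])/d[2]
def proj(im,P):
    c=rot(im).T@(np.array(P)-im["position"]); return np.array([im["cx"]-im["fx"]*c[0]/c[2],im["cy"]+im["fy"]*c[1]/c[2]])
E
python3 - <<'E'
from h import *
for n in ["top","side"]:
    im=cams.get_image(n); cv2.imwrite(f"pics/{n}1.png",im["pixels"])
    print(n,{k:v for k,v in im.items() if k!="pixels"})
    for t,z in [("stand",0),("board",.042),("board_rear",.051),("keeper_pivot",.061),("keeper_pin",.076),("seat",.032),("tin",0),("punch",0)]:
        for d in finder.tip_of(n,t)[:3]:
            print(t,round(d["conf"],2),np.round(d["at"],1),np.round(at_z(im,d["at"],z),4))
print(ctrl.get_obs())
E
```

```text
pics
top {'fx': 616.8796314516542, 'fy': 616.8796314516542, 'cx': 331.1103929763353, 'cy': 233.40936924089863, 'position': array([ 0.21119365, -0.01099989,  1.39411151]), 'attitude': array([ 0.13858784, -0.15092565, -1.57992908])}
stand 0.34 [372.2 214.6] [ 0.5135 -0.1196  0.    ]
board 0.9 [362.4 191.5] [ 0.5581 -0.0956  0.042 ]
board 0.79 [493.6 339.9] [ 0.2237 -0.3716  0.042 ]
board 0.68 [174.6 218.9] [0.5004 0.3259 0.042 ]
board_rear 0.89 [203.9 234.6] [0.4622 0.2579 0.051 ]
board_rear 0.75 [372.1 214.1] [ 0.5036 -0.1154  0.051 ]
keeper_pivot 0.66 [406.5 155.1] [ 0.6364 -0.1958  0.061 ]
keeper_pin 0.71 [408.1 177.3] [ 0.5804 -0.1954  0.076 ]
seat 0.71 [354.6 157.6] [ 0.6412 -0.0802  0.032 ]
tin 0.77 [454.8 189.6] [ 0.5706 -0.3139  0.    ]
punch 0.65 [292.5 208.7] [0.53   0.0647 0.    ]
side {'fx': 559.7220041112929, 'fy': 559.7220041112929, 'cx': 320.5883905521336, 'cy': 236.0026139514658, 'position': array([-0.22388065,  0.79111096,  0.81033118]), 'attitude': array([ 0.40393549, -1.14196119, -2.19376915])}
stand 0.66 [301.6 218.7] [ 0.5999 -0.1096  0.    ]
board 0.84 [186.5 323.
[... 570 characters left out ...]
9.  258.3] [0.5256 0.0514 0.    ]
{'t': 0.9, 'q': array([-1.25396844e+00,  5.26965415e-02,  1.61289522e+00,  9.06823202e-06,
        1.47598583e+00, -1.19000563e-01]), 'dq': array([-1.21021553e-03,  1.57189606e-04,  8.53262003e-04, -9.43562533e-04,
       -7.88022674e-05,  1.27427970e-03]), 'effort': array([ 7.79544334e-04, -3.93671393e+01, -3.70470643e+01, -3.26907020e-04,
        4.45444020e-04,  5.12160383e-06]), 'tool_pos': array([ 0.26384919, -0.56656215,  0.24830858]), 'tool_rot': array([ 0.88245949,  1.38440188, -0.8824637 ]), 'contact_force': array([ 0.17395984, -0.04874035, -0.16315773]), 'wrist_torque': array([-0.00350489, -0.00470877,  0.02954542]), 'opening': 0.08544056805093045}
```

Run:
```python
import cv2,numpy as np
a=cv2.imread("pics/top1.png")[110:290,270:470]; b=cv2.imread("pics/side1.png")[130:310,220:420]
cv2.imwrite("pics/v1.png",np.hstack([cv2.resize(a,None,fx=2,fy=2.,interpolation=2),cv2.resize(b,None,fx=2,fy=2.,interpolation=2)]))
```

```text
(no output)
```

View pics/v1.png

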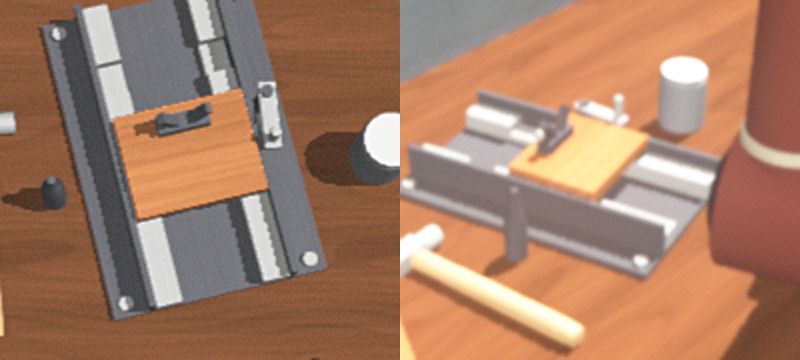

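View pics/top1.png

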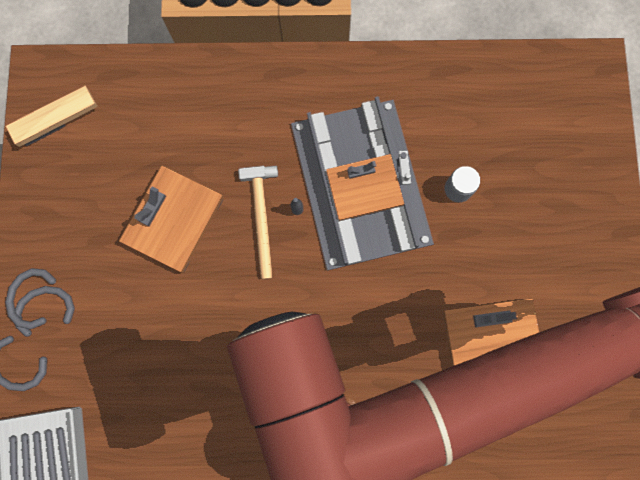

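Run:
```python
from h import *
im=cams.get_image("top")
# rear-left, rear-right, front-left, front-right plate corners
px=[(327.5,270),(433,244),(291,124),(393,99)]
P=np.array([at_z(im,p,.008)[:2] for p in px]); M=np.array([[-.18,.125],[-.18,-.125],[.18,.125],[.18,-.125]])
print(P.round(4)); c=P.mean(0); m=M
H=(m.T@(P-c)); yaw=np.arctan2(H[0,1]-H[1,0],H[0,0]+H[1,1]); Rm=np.array([[np.cos(yaw),-np.sin(yaw)],[np.sin(yaw),np.cos(yaw)]])
print("c",c,"yaw",np.degrees(yaw),"res",(P-c-m@Rm.T).round(4))
for n,p in [("seat",(.05,0)),("pivot",(.025,-.102))]: print(n,c+Rm@p)
for n,p in [("rear",(.5035,-.1163)),("board",(.5625,-.1025)),("pin_top",(.5804,-.1954)),("pin_side",(.5891,-.1934)),("seat",(.644,-.087)),("pivt",(.6364,-.1958)),("pivs",(.6293,-.1749))]: print(n,(Rm.T@(np.array(p)-c)).round(4))
o=ctrl.get_obs(); print(R.from_rotvec(o["tool_rot"]).as_matrix().round(3), ctrl.tcp_to_tips)
```

```text
[[ 0.3851 -0.0144]
 [ 0.4414 -0.2558]
 [ 0.7333  0.0671]
 [ 0.793  -0.1761]]
c [ 0.58817846 -0.09480471] yaw 13.135851416934717 res [[ 0.0006 -0.0004]
 [ 0.0001  0.0016]
 [-0.0018 -0.0007]
 [ 0.0011 -0.0005]]
seat [ 0.63687016 -0.08344168]
pivot [ 0.6357049  -0.18845426]
rear [-0.0873 -0.0017]
board [-0.0268 -0.0017]
pin_top [-0.0304 -0.0962]
pin_side [-0.0215 -0.0962]
seat [ 0.0561 -0.0051]
pivt [ 0.024  -0.1093]
pivs [ 0.0218 -0.0873]
[[ 0.     0.907  0.422]
 [-0.     0.422 -0.907]
 [-1.     0.     0.   ]] 0.017
```

>>> step_arm --moves '[[[0,3.6,-3.2],[2,0,0],0],[[0,7.2,-6.4],[4,0,0],0],[[0,10.8,-9.4],[6,0,0],0],[[0,14.4,-12.6],[8,0,0],0],[[0,18,-15.6],[10,0,0],0],[[0,21.6,-18.8],[11.8,0,0],0],[[0,25.2,-22],[11.8,0,0],0],[[0,28.8,-25],[11.8,0,0],0],[[0,32.4,-28.2],[11.8,0,0],0],[[0,36.7,-31.8],[11.8,0,0],0]]'

```text
t: 1.78
tool_pos: [0.434, -0.1842, 0.2487]
tool_rot: [1.038, 1.308, -1.038]
contact_force: [0.7, -0.7, -0.8]
opening: 0.0001
```

>>> step_arm --moves '[[[0,2,-2.6],[0,0,0],0],[[0,4,-5.2],[0,0,0],0],[[0,4,-5.2],[0,0,0],0],[[2,4,-5.2],[0,0,0],0],[[4,4,-5.2],[0,0,0],0],[[7,4,-5.2],[0,0,0],0],[[10,4,-5.2],[0,0,0],0],[[10,4,-5.2],[0,0,0],0],[[10,4,-5.2],[0,0,0],0],[[10,4,-5.2],[0,0,0],0]]'

```text
t: 2.62
tool_pos: [0.462, -0.1252, 0.1504]
tool_rot: [1.039, 1.306, -1.038]
contact_force: [-0.1, 0.4, 0.2]
opening: 0.0002
```

```bash
cat >> h.py <<'E'
C=np.array([.5882,-.0948]); YAW=np.radians(13.14); RM=np.array([[np.cos(YAW),-np.sin(YAW)],[np.sin(YAW),np.cos(YAW)]])
def st(p): return (RM.T@(np.array(p)[:2]-C)).round(4)
def state():
    o=ctrl.get_obs(); Rt=R.from_rotvec(o["tool_rot"]).as_matrix()
    print("t",o["t"],"tcp stand",st(o["tool_pos"]),"z",round(o["tool_pos"][2],4),"yaw y-axis",np.degrees(np.arctan2(Rt[1,1],Rt[0,1])).round(2),"tilt",Rt[:,0].round(3),"F",np.round(o["contact_force"],1))
def look(n,things):
    im=cams.get_image(n)
    for t,z in things:
        for d in finder.tip_of(n,t)[:2]: print(n,t,round(d["conf"],2),np.round(d["at"],1),"stand",st(at_z(im,d["at"],z)))
    return im
E
python3 - <<'E'
from h import *
state()
T=[("board_rear",.051),("keeper_pivot",.061),("keeper_pin",.076),("seat",.032),("board",.042),("stand",0)]
w=look("wrist",T); t=look("top",T); s=look("side",T)
cv2.imwrite("pics/v2.png",np.hstack([cv2.resize(w["pixels"],(400,300),interpolation=3),cv2.resize(s["pixels"][130:280,220:420],(400,300))]))
E
```

```text
t 2.6167 tcp stand [-0.1298 -0.0009] z 0.1504 yaw y-axis 13.13 tilt [ 0.003 -0.002 -1.   ] F [-0.1  0.4  0.2]
wrist board_rear 0.57 [317.9 174.6] stand [-0.082   0.0011]
wrist keeper_pin 0.76 [521.2  65.9] stand [-0.0287 -0.0921]
wrist board 0.55 [315.  67.] stand [-0.0259  0.0026]
top board_rear 0.8 [373.1 214.6] stand [-0.0887 -0.0027]
top board_rear 0.77 [498.4 377.7] stand [-0.4958 -0.1714]
top keeper_pivot 0.97 [404.5 153.7] stand [ 0.0282 -0.1058]
top keeper_pin 0.52 [408.7 178. ] stand [-0.0323 -0.097 ]
top seat 0.97 [354.5 159.4] stand [0.0508 0.0035]
top board 0.96 [171.1 218.4] stand [0.0132 0.437 ]
top board 0.77 [363.9 191.1] stand [-0.0294  0.0026]
top stand 0.25 [259.4 221.8] stand [-0.0323  0.2497]
side board_rear 0.97 [330.6 214.6] stand [-0.0835 -0.0009]
side board_rear 0.71 [227.9 305.2] stand [-0.0529  0.3925]
side keeper_pivot 0.68 [312.7 181.5] stand [ 0.0249 -0.1088]
side keeper_pin 0.45 [327.  182.9] stand [-0.0236 -0.0974]
side seat 0.68 [284.3 206.2] stand [ 0.0523 -0.0045]
side board 0.56 [310.5 209.6] stand [-0.0223 -0.0093]
side board 0.56 [186.7 324.1] stand [-0.0081  0.4668]
side stand 0.87 [302.6 222.3] stand [-0.0024 -0.0036]
side stand 0.42 [331.1 214.6] stand [-0.0507 -0.072 ]
```

View pics/v2.png

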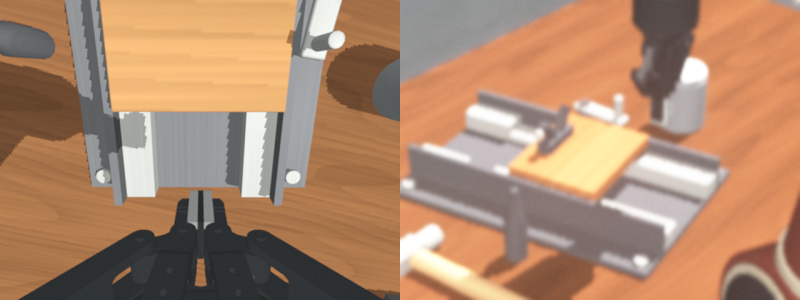

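>>> step_arm --moves '[[[3,0,0],[0,0,0],0],[[6,0,0],[0,0,0],0],[[8,0,0],[0,0,0],0],[[9.5,0,0],[0,0,0],0],[[10.3,0,0],[0,0,0],0],[[10.3,0,0],[0,0,0],0],[[10.3,0.5,0],[0,0,0],0],[[10.3,1.2,0],[0,0,0],0],[[10.3,2,0],[0,0,0],0],[[10.3,2.5,0],[0,0,0],0]]'

```text
t: 4.5
tool_pos: [0.488, -0.1192, 0.0473]
tool_rot: [1.039, 1.305, -1.037]
contact_force: [0.4, 0.5, 0.5]
opening: -0.0002
```

>>> step_arm --moves '[[[0,0.4,0],[0,0,0],0],[[0,0.8,0],[0,0,0],0],[[0,1.2,0],[0,0,0],0],[[0,1.6,0],[0,0,0],0],[[0,2,0],[0,0,0],0],[[0,2.4,0],[0,0,0],0],[[0,2.8,0],[0,0,0],0],[[0,3.2,0],[0,0,0],0],[[0,3.6,0],[0,0,0],0],[[0,4,0],[0,0,0],0]]'

```text
t: 5.33
tool_pos: [0.5271, -0.1098, 0.0472]
tool_rot: [1.039, 1.305, -1.037]
contact_force: [-3.6, -0.9, 0.4]
opening: -0.0003
```

Run:
```python
from h import *
state()
T=[("board_rear",.051),("board",.042)]
t=look("top",T); s=look("side",T)
```

```text
t 5.3333 tcp stand [-0.0629 -0.0008] z 0.0472 yaw y-axis 13.16 tilt [ 0.004 -0.001 -1.   ] F [-3.6 -0.9  0.4]
top board_rear 0.95 [201.1 237.2] stand [-0.0468  0.3793]
top board_rear 0.85 [498.5 377.6] stand [-0.4957 -0.1717]
top board 0.97 [491.6 342.2] stand [-0.4216 -0.1811]
top board 0.84 [172.  217.8] stand [0.014  0.4348]
side board_rear 0.82 [226.7 307.9] stand [-0.0554  0.4001]
side board_rear 0.66 [320.4 208.5] stand [-0.0483 -0.0136]
side board 0.82 [187.9 322.4] stand [-0.0072  0.462 ]
side board 0.78 [478.5 224.6] stand [-0.4168 -0.1498]
```

>>> step_arm --moves '[[[0,0.4,0],[0,0,0],0],[[0,0.8,0],[0,0,0],0],[[0,1.2,0],[0,0,0],0],[[0,1.6,0],[0,0,0],0],[[0,2,0],[0,0,0],0],[[0,2.4,0],[0,0,0],0],[[0,2.8,0],[0,0,0],0],[[0,3.1,0],[0,0,0],0],[[0,3.4,0],[0,0,0],0],[[0,3.6,0],[0,0,0],0]]'

```text
t: 6.47
tool_pos: [0.5627, -0.1016, 0.0476]
tool_rot: [1.039, 1.304, -1.036]
contact_force: [-2.3, -0.8, -0.8]
opening: 0.0003
```

>>> step_arm --moves '[[[0,0.1,0],[0,0,0],0],[[0,0.2,0],[0,0,0],0],[[0,0.3,0],[0,0,0],0],[[0,0.4,0],[0,0,0],0],[[0,0.5,0],[0,0,0],0],[[0,0.6,0],[0,0,0],0],[[0,0.6,0],[0,0,0],0],[[0,0.6,0],[0,0,0],0],[[0,0.6,0],[0,0,0],0],[[0,0.6,0],[0,0,0],0]]'

```text
t: 7.3
tool_pos: [0.5683, -0.1002, 0.0475]
tool_rot: [1.039, 1.305, -1.036]
contact_force: [-4.3, -0.2, -0.2]
opening: 0.0002
```

Run:
```python
from h import *
state()
s=cams.get_image("side"); cv2.imwrite("pics/v3.png",cv2.resize(s["pixels"][150:290,210:400],None,fx=4,fy=4,interpolation=2))
```

```text
t 7.3 tcp stand [-0.0206 -0.0007] z 0.0475 yaw y-axis 13.17 tilt [ 0.005 -0.001 -1.   ] F [-4.3 -0.2 -0.2]
```

View pics/v3.png

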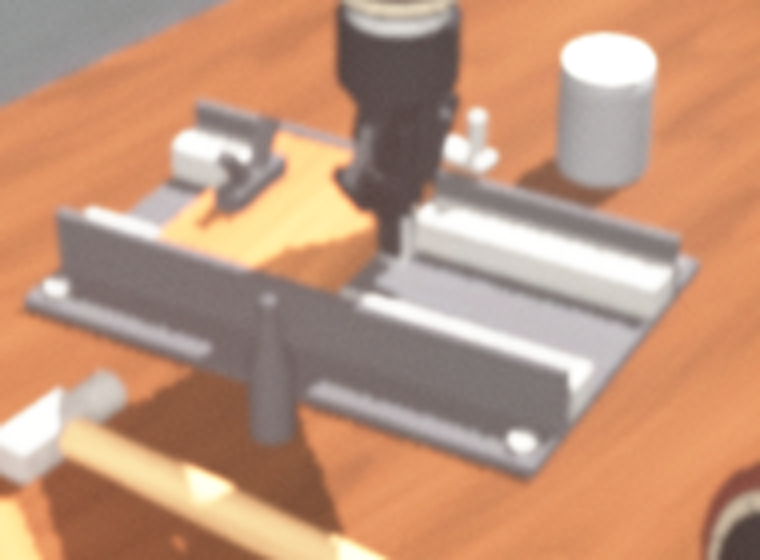

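>>> step_arm --moves '[[[0,0.05,0],[0,0,0],0],[[0,0.1,0],[0,0,0],0],[[0,0.15,0],[0,0,0],0],[[0,0.2,0],[0,0,0],0],[[0,0.25,0],[0,0,0],0],[[0,0.3,0],[0,0,0],0],[[0,0.3,0],[0,0,0],0],[[0,0.3,0],[0,0,0],0],[[0,0.3,0],[0,0,0],0],[[0,0.3,0],[0,0,0],0]]'

```text
t: 8.18
tool_pos: [0.5702, -0.0994, 0.0471]
tool_rot: [1.038, 1.307, -1.038]
contact_force: [-6.9, -0.0, -0.5]
opening: 0.0003
```

>>> step_arm --moves '[[[0,-0.5,0],[0,0,0],0],[[0,-1.5,0],[0,0,0],0],[[0,-2.5,0],[0,0,0],0],[[0,-3.5,0],[0,0,0],0],[[-2,-4.5,0],[0,0,0],0],[[-4,-5.5,0],[0,0,0],0],[[-7,-6,0],[0,0,0],0],[[-9,-6,0],[0,0,0],0],[[-10,-6,0],[0,0,0],0],[[-10,-6,0],[0,0,0],0]]'

```text
t: 9.02
tool_pos: [0.5131, -0.1138, 0.1504]
tool_rot: [1.039, 1.3, -1.035]
contact_force: [0.8, 0.4, 0.5]
opening: -0.0003
```

Run:
```python
from h import *
state()
T=[("board_rear",.041),("board",.032),("keeper_pin",.076),("keeper_pivot",.061)]
w=look("wrist",T); s=look("side",T)
# expected rear top edge corners, seated vs undropped
for z in (.05,.06):
    for n,im in (("wrist",w),("side",s)):
        print(n,z,[proj(im,[*(C+RM@np.array(p)),z]).round(1) for p in ((-.01,.075),(-.01,-.075),(.11,.075))])
cv2.imwrite("pics/v4.png",np.hstack([cv2.resize(w["pixels"],(420,315),interpolation=3),cv2.resize(s["pixels"][140:270,220:380],(380,315))]))
```

```text
t 9.0167 tcp stand [-0.0775 -0.0014] z 0.1504 yaw y-axis 13.16 tilt [ 0.008 -0.003 -1.   ] F [0.8 0.4 0.5]
wrist board_rear 0.73 [313.7 132.4] stand [-0.0069  0.0027]
wrist board 0.73 [314.8  20.9] stand [0.051  0.0019]
wrist keeper_pin 0.6 [500. 183.] stand [-0.0298 -0.091 ]
wrist keeper_pivot 0.76 [521.1  68.5] stand [ 0.0245 -0.1003]
wrist keeper_pivot 0.41 [ 79.6 158.7] stand [-0.0194  0.1255]
side board_rear 0.95 [227.8 306. ] stand [-0.047   0.3859]
side board_rear 0.8 [304.8 211.9] stand [-0.0141  0.0058]
side board 0.87 [187.5 322.3] stand [0.0013 0.4546]
side board 0.63 [285.9 206.4] stand [ 0.0482 -0.0057]
side keeper_pin 0.42 [326.6 184. ] stand [-0.0253 -0.0918]
side keeper_pivot 0.84 [310.3 181.5] stand [ 0.0305 -0.1056]
wrist 0.05 [array([180.8, 139. ]), array([455.5, 139.1]), array([ 152.4, -134.8])]
side 0.05 [array([289.6, 221.9]), array([318.3, 194. ]), array([248.2, 209. ])]
wrist 0.06 [array([174.5, 140.1]), array([461.7, 140.3]), array([ 143.2, -148.5])]
side 0.06 [array([289.5, 218.5]), array([318.3, 190.7]), array([247.9, 205.6])]
```

View pics/v4.png

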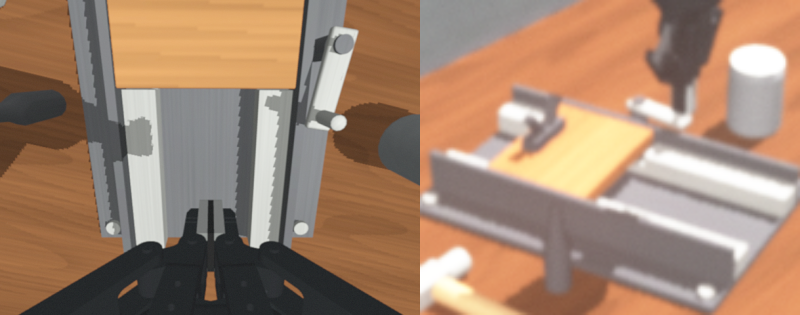

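Run:
```python
from h import *
w=cams.get_image("wrist"); s=cams.get_image("side")
for n,im,(x0,y0,W,H,f) in (("w",w,(140,60,120,120,3)),("s",s,(230,165,100,80,4.5))):
    c=cv2.resize(im["pixels"][y0:y0+H,x0:x0+W],None,fx=f,fy=f,interpolation=2)
    cv2.imwrite(f"pics/_{n}.png",c)
a=cv2.imread("pics/_w.png"); b=cv2.imread("pics/_s.png"); cv2.imwrite("pics/v5.png",np.hstack([cv2.resize(a,(360,360)),cv2.resize(b,(440,360))]))
```

```text
(no output)
```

View pics/v5.png

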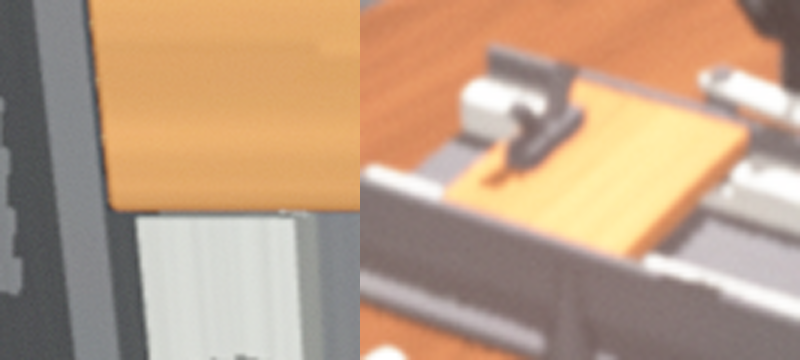

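>>> step_arm --moves '[[[0,0.4,1.4],[-7,0,0],0],[[0,0.8,2.8],[-14,0,0],0],[[0,1.2,4.2],[-21,0,0],0],[[0,1.6,5.6],[-28,0,0],0],[[0,2,7],[-35,0,0],0],[[0,2.4,8.4],[-42,0,0],0],[[0,2.8,9.8],[-49,0,0],0],[[0,3.2,11.2],[-56,0,0],0],[[0,3.6,12.6],[-63,0,0],0],[[0,4.1,13.8],[-70,0,0],0]]'

```text
t: 10.45
tool_pos: [0.5832, -0.2388, 0.1467]
tool_rot: [0.088, 1.568, -0.09]
contact_force: [-0.7, 0.3, -0.7]
opening: 0.0001
```

```bash
cat >> h.py <<'E'
PIV=np.array([.025,-.102])
def tgt(th,d): return PIV+.055*np.array([-np.cos(th),np.sin(th)])-d*np.array([np.sin(th),np.cos(th)])
def rows(seq,z=.083):
    "shift and turn in tool axes for (theta,d) targets"
    o=ctrl.get_obs(); Rt=R.from_rotvec(o["tool_rot"])
    for th,d in seq:
        p=np.append(C+RM@tgt(th,d),z)-o["tool_pos"]
        a=YAW+np.pi/2-th; G=np.array([[0,np.cos(a),np.sin(a)],[0,np.sin(a),-np.cos(a)],[-1,0,0]])
        print(round(th,2),d,"shift cm",(Rt.inv().apply(p)*100).round(2),"turn",np.degrees((Rt.inv()*R.from_matrix(G)).as_rotvec()).round(1))
E
python3 - <<'E'
from h import *
state(); print(ctrl.get_obs()["q"].round(2)); w=look("wrist",[("keeper_pin",.076),("keeper_pivot",.061)]); look("top",[("keeper_pin",.076),("keeper_pivot",.061),("tin",0)])
rows([(.14,.045)])
E
```

```text
t 10.45 tcp stand [-0.0376 -0.1391] z 0.1467 yaw y-axis 83.51 tilt [ 0.001 -0.001 -1.   ] F [-0.7  0.3 -0.7]
[-0.51  0.14  1.69 -0.    1.31 -0.39]
wrist keeper_pin 0.75 [305.2 184.1] stand [-0.0288 -0.0914]
wrist keeper_pivot 0.55 [408.4 164.6] stand [ 0.0239 -0.1022]
top keeper_pivot 0.64 [402.5 156.6] stand [ 0.0228 -0.0996]
top tin 0.53 [456.5 187.6] stand [-0.0632 -0.2146]
0.14 0.045 shift cm [ 6.37 -0.06  0.25] turn [-12.    0.1   0. ]
```

>>> step_arm --moves '[[[0,0,0.1],[-6,0,0],0],[[0.5,0,0.2],[-11,0,0],0],[[2,0,0.2],[-11,0,0],0],[[3.5,0,0.2],[-11,0,0],0],[[5,0,0.2],[-11,0,0],0],[[6,0,0.2],[-11,0,0],0],[[6.4,0,0.2],[-11,0,0],0],[[6.4,0,0.2],[-11,0,0],0],[[6.4,0.6,0.2],[-11,0,0],0],[[6.4,1.2,0.2],[-11,0,0],0]]'

```text
t: 11.63
tool_pos: [0.5866, -0.2257, 0.0835]
tool_rot: [-0.057, 1.568, 0.055]
contact_force: [-1.1, 0.1, -0.5]
opening: 0.0
```

Run:
```python
from h import *
state(); rows([(.17,.025)]+[(t,.017) for t in np.linspace(.17,.8,9)])
```

```text
t 11.6333 tcp stand [-0.0313 -0.1271] z 0.0835 yaw y-axis 94.07 tilt [ 0.002 -0.001 -1.   ] F [-1.1  0.1 -0.5]
0.17 0.025 shift cm [ 0.05  0.93 -0.37] turn [0.7 0.1 0.1]
0.17 0.017 shift cm [ 0.04  1.73 -0.36] turn [0.7 0.1 0.1]
0.25 0.017 shift cm [ 0.04  2.17 -0.47] turn [5.2 0.1 0.1]
0.33 0.017 shift cm [ 0.04  2.62 -0.54] turn [9.7 0.1 0.1]
0.41 0.017 shift cm [ 0.04  3.07 -0.59] turn [14.2  0.1  0.1]
0.48 0.017 shift cm [ 0.04  3.52 -0.59] turn [18.7  0.1  0.1]
0.56 0.017 shift cm [ 0.04  3.97 -0.56] turn [23.2  0.1  0.1]
0.64 0.017 shift cm [ 0.04  4.42 -0.5 ] turn [27.7  0.1  0. ]
0.72 0.017 shift cm [ 0.04  4.86 -0.4 ] turn [32.3  0.1  0. ]
0.8 0.017 shift cm [ 0.04  5.29 -0.26] turn [36.8  0.1  0. ]
```

>>> step_arm --moves '[[[0,0.9,-0.4],[0.7,0,0],0],[[0,1.7,-0.4],[0.7,0,0],0],[[0,2.2,-0.5],[5,0,0],0],[[0,2.6,-0.5],[10,0,0],0],[[0,3.1,-0.6],[14,0,0],0],[[0,3.5,-0.6],[19,0,0],0],[[0,4,-0.6],[23,0,0],0],[[0,4.4,-0.5],[28,0,0],0],[[0,4.9,-0.4],[32,0,0],0],[[0,5.3,-0.3],[37,0,0],0]]'

```text
t: 12.47
tool_pos: [0.58, -0.1723, 0.0841]
tool_rot: [0.452, 1.519, -0.454]
contact_force: [-0.2, -1.4, -0.2]
opening: -0.0
```

Run:
```python
from h import *
state(); w=look("wrist",[("keeper_pin",.076),("keeper_pivot",.061)]); rows([(t,.017) for t in np.linspace(.84,1.5,10)])
```

```text
t 12.4667 tcp stand [-0.0256 -0.0736] z 0.0841 yaw y-axis 56.87 tilt [ 0.003 -0.002 -1.   ] F [-0.2 -1.4 -0.2]
wrist keeper_pin 0.87 [320.7 295.6] stand [-0.0131 -0.0611]
wrist keeper_pin 0.41 [431.6 446.4] stand [-0.0315 -0.1435]
wrist keeper_pivot 0.83 [456.5 279.9] stand [ 0.0245 -0.1009]
wrist keeper_pivot 0.64 [429.6 445.4] stand [-0.0389 -0.1566]
0.84 0.017 shift cm [0.1  0.17 0.  ] turn [ 2.2  0.2 -0. ]
0.91 0.017 shift cm [ 0.1   0.58 -0.09] turn [ 6.4  0.2 -0. ]
0.99 0.017 shift cm [ 0.1   0.99 -0.16] turn [10.6  0.2 -0. ]
1.06 0.017 shift cm [ 0.1   1.42 -0.19] turn [14.8  0.2 -0.1]
1.13 0.017 shift cm [ 0.1   1.84 -0.19] turn [19.   0.2 -0.1]
1.21 0.017 shift cm [ 0.1   2.26 -0.16] turn [23.2  0.2 -0.1]
1.28 0.017 shift cm [ 0.1   2.68 -0.1 ] turn [27.4  0.2 -0.1]
1.35 0.017 shift cm [ 0.1   3.09 -0.01] turn [31.6  0.2 -0.1]
1.43 0.017 shift cm [0.1  3.49 0.11] turn [35.8  0.2 -0.1]
1.5 0.017 shift cm [0.1  3.89 0.26] turn [40.   0.2 -0.1]
```

>>> step_arm --moves '[[[0,0.2,0],[2,0,0],0],[[0,0.6,-0.1],[6,0,0],0],[[0,1,-0.2],[11,0,0],0],[[0,1.4,-0.2],[15,0,0],0],[[0,1.8,-0.2],[19,0,0],0],[[0,2.3,-0.2],[23,0,0],0],[[0,2.7,-0.1],[27,0,0],0],[[0,3.1,0],[32,0,0],0],[[0,3.5,0.1],[36,0,0],0],[[0,3.9,0.3],[40,0,0],0]]'

```text
t: 13.45
tool_pos: [0.6031, -0.1407, 0.084]
tool_rot: [0.986, 1.334, -0.985]
contact_force: [-1.2, -0.8, 0.4]
opening: 0.0003
```

Run:
```python
from h import *
state(); rows([(1.5,.017),(1.57,.017),(1.57,.014)])
```

```text
t 13.45 tcp stand [ 0.0041 -0.0481] z 0.084 yaw y-axis 17.16 tilt [ 0.002 -0.001 -1.   ] F [-1.2 -0.8  0.4]
1.5 0.017 shift cm [0.1  0.   0.02] turn [-0.   0.1 -0.1]
1.57 0.017 shift cm [ 0.1   0.39 -0.08] turn [ 4.   0.1 -0.1]
1.57 0.014 shift cm [ 0.1   0.69 -0.06] turn [ 4.   0.1 -0.1]
```

>>> step_arm --moves '[[[0,0.1,0],[2,0,0],0],[[0,0.2,0],[4,0,0],0],[[0,0.3,0],[4,0,0],0],[[0,0.4,0],[4,0,0],0],[[0,0.45,0],[4,0,0],0],[[0,0.5,0],[4,0,0],0],[[0,0.55,0],[4,0,0],0],[[0,0.6,0],[4,0,0],0],[[0,0.6,0],[4,0,0],0],[[0,0.6,0],[4,0,0],0]]'

```text
t: 14.28
tool_pos: [0.6073, -0.1391, 0.0838]
tool_rot: [1.036, 1.311, -1.04]
contact_force: [-7.6, -0.3, 4.6]
opening: -0.0002
```

>>> step_arm --moves '[[[0,-0.5,0],[0,0,0],0],[[0,-1.5,0],[0,0,0],0],[[0,-3,0],[0,0,0],0],[[-1,-4.5,0],[0,0,0],0],[[-4,-6,0],[0,0,0],0],[[-7,-7,0],[0,0,0],0],[[-9,-7,0],[0,0,0],0],[[-10,-7,0],[0,0,0],0],[[-10,-7,0],[0,0,0],0],[[-10,-7,0],[0,0,0],0]]'

```text
t: 15.12
tool_pos: [0.5394, -0.1551, 0.1838]
tool_rot: [1.036, 1.31, -1.04]
contact_force: [-0.9, 0.2, -1.0]
opening: 0.0005
```

Run:
```python
from h import *
state(); T=[("keeper_pin",.076),("keeper_pivot",.061),("board_rear",.041)]
w=look("wrist",T); t=look("top",T); s=look("side",T+[("board",.032)])
print(tgt(1.57,0))
cv2.imwrite("pics/v6.png",np.hstack([cv2.resize(w["pixels"],(400,300),interpolation=3),cv2.resize(s["pixels"][150:262,225:375],(400,300))]))
```

```text
t 15.1167 tcp stand [-0.0612 -0.0476] z 0.1838 yaw y-axis 13.21 tilt [-0.002 -0.001 -1.   ] F [-0.9  0.2 -1. ]
wrist keeper_pin 0.9 [319.2  99.6] stand [ 0.0257 -0.046 ]
wrist keeper_pivot 0.8 [412.9 101.3] stand [ 0.0252 -0.1005]
wrist board_rear 0.66 [244.8 153.8] stand [-0.0069  0.0027]
top keeper_pin 0.54 [383.3 158.6] stand [ 0.0243 -0.0539]
top board_rear 0.81 [499.7 374.1] stand [-0.4904 -0.1789]
top board_rear 0.76 [363.5 181.9] stand [-0.0081 -0.0021]
side keeper_pin 0.5 [301.3 187.3] stand [ 0.0241 -0.0448]
side keeper_pivot 0.55 [311.7 180.6] stand [ 0.0296 -0.1117]
side board_rear 0.62 [305.3 208. ] stand [-0.0064 -0.0109]
side board_rear 0.62 [227.9 305.7] stand [-0.0467  0.3851]
side board 0.85 [479.8 222.1] stand [-0.4145 -0.1781]
side board 0.63 [286.3 208. ] stand [0.0433 0.0005]
[ 0.0249562  -0.04700002]
```

View pics/v6.png

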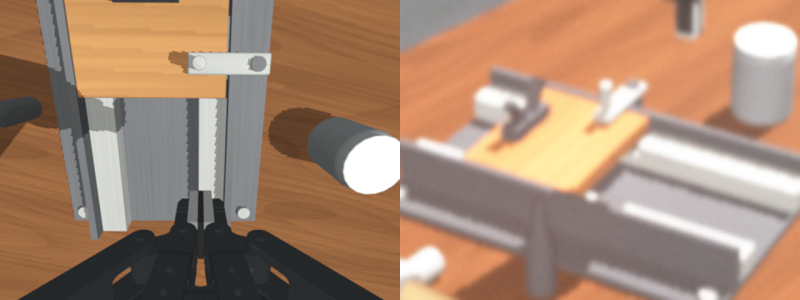

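```bash
python3 -c "
from h import *
state(); print(ctrl.finish_job())"
```

```text
t 15.7667 tcp stand [-0.0611 -0.0475] z 0.184 yaw y-axis 13.2 tilt [-0.003 -0.001 -1.   ] F [ 0.5  0.1 -0.1]
the job is handed in; nothing more can be done
None
```

I pushed the board with the shut fingertips from the channel until it dropped into the notches. Then I swept the keeper round by its pin to its stop. I handed the job in at 15.8 s; it reports no verdict.

- **Board:** the pictures show it flush between the guide strips with no side face standing proud. The push force rose to 7 N at the end, and the keeper passed freely over the board. The finder put the rear edge at −7 mm where −10 ± 2 mm was expected. That is about 1 mm beyond the play and within the camera calibration.
- **Keeper:** the push force rose to about 8 N at the stop, with 4.6 N of it also showing upward on the tool. In the wrist view the pin lies at (25.7, −46) mm in the stand's frame against the expected (25, −47) mm, so the angle is about 1.57 rad. The top camera's less certain reading put the pin 7 mm further along −y.
- **Clear of everything:** the fingertips ended at a height of 167 mm with the force near zero. I did not touch the hammer, tin or punch; the tin and punch stand untouched in the last views, but the hammer was only partly in frame, so I did not check its position at the end.

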